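Present the governor lever over its uncapped shaft

ROBOT

A 6-joint arm with a two-finger parallel gripper is mounted at the origin on the work surface. World frame = base frame: x ahead of the robot, y to its left, z up, the work surface at z = 0. Lengths are in m, angles in rad, forces in N, time in s.
With the tool pointing down it reaches from about 0.375 to 0.975 m from the base axis. Payload 3.8 kg.
Tool frame: the origin (TCP) lies midway between the tips of the shut fingers; the grasp point (between the pads) lies 19 mm behind it; z points along the fingers, y is the line along which they close (so a half turn about z gives the same grasp; the last joint's range is limited). The gripper opens to 85 mm and grips with 20 to 120 N. Pads are 22 mm wide; open, the fingers measure 114 mm over their backs; the gripper's body (76 mm by 85 mm) begins 54 mm behind the grasp point. The pads swing forward as they close: fully open they stand 13 mm farther back than shut.
Start: joints at [1.146, 0.264, 1.604, -0, 1.274, -0.037], TCP at [0.255, 0.625, 0.231] pointing down, gripper open.
Joint ranges: [-2.63, 2.63], [-0.94, 2.18], [0.31, 2.57], [-1.31, 4.45], [0, 2.66], [-2.55, 2.55]. Speed limits (rad/s): [2.57, 2.57, 3.14, 3.14, 3.14, 3.14].

INTERFACE

Orientations are given as a rotation vector (axis times angle).
In Python, from workcell import status, read_camera, workorder, masks_of gives the robot as it stands.
- The arm moves only by the tool drive_tool, never from a script. Its argument "rows" is a list of rows, each a list of 7 numbers: the turn, a rotation vector about the tool's x, y, z in degrees, then the shift along the tool's x, y, z in m, then the opening, from 0 (shut) to 1 (fully open). In form: [[ax, ay, az, tx, ty, tz, claw], ...]. A call has 1 to 8 rows; each row shifts and turns the commanded pose from where the row before left it, along the tool's axes as they then stand; what a row does not reach is not made up. A row lasts 1/12 s, in which the tool goes at most 41.7 mm and 7.16 degrees, less where a joint would pass 70% of its speed; a pose out of reach is approached as far as the arm can. A call is refused whole if a number of a shift passes 0.0417 or a number of a turn 7.16, either way. A call with a gripper value outside its range is refused whole. The fingers move at their own pace and stop on an object; "force" is the grip in N (left out, the last holds). Time passes only in rows, so rows that do not move let the fingers close. It gives the time, the measured TCP pose, the force, the opening and the grip force at its end, in the units of the state.
- status.read_state(): the state, without advancing time (a new reading comes with each control period).
- read_camera(name): name is "side" or "top" or "wrist"; returns a dict with "color" (480x640x3 uint8, red, green, blue), "intrinsics" (3x3 intrinsics, pixels), "world_from_camera" (4x4, takes a point from camera to world coordinates); the wrist camera has in their place "mount" (4x4, takes a point from camera to tool coordinates, whose origin is the TCP and whose axes are the flange's). Camera axes: x right, y up, looking along -z (the intrinsics and any distortion apply to the point x, -y, -z); pixel columns grow to the right and rows downward; lengths in m; the calibration is good to about 2 mm. A picture is of the moment at which its call begins: read the wrist's pose just before it. There is no depth.
- workorder.finish_job(): hands the job in; it is judged then, once.
Trained networks look in a picture, given as the dict that the camera call returned (one of the last four; its "shot" number tells which), for a name from the list of things; names that differ only in an ending like _2 or _b are one class to them, and where a whole thing is asked for, a point or a joint stands for the part that bears it (a point fixed in the world has none). Each returns a list of dicts, best first, with "score" (0 to 1); they miss things now and then, are a little off and sometimes report something else, mostly with a low value. They report only what shows in the picture. A call takes as long as a camera call. They do not tell look-alikes from the thing itself.
- masks_of(picture, name): "mask" (480x640 bool, what is visible of it) and "bbox" ([left, top, right, bottom] in pixels, round what is visible of it).
The state is a dict: "time": time; "q": joint angles; "joint_vel": joint speeds; "joint_torque": joint torques, N m; "tool_pos": TCP position; "tcp_rot": TCP orientation; "wrist_force": force on the tool from outside, world axes, zero at the start; "torque": the same for the moment, N m; "width": opening from 0.0 (shut) to 1.0 (fully open); "grip_force": force on a finger pad.
Only numpy, scipy, OpenCV 4.12 (cv2) and the standard library are available. Lean on these libraries where they do the work, as an engineer would, in place of code of your own. Each camera call takes 0.05 s, during which the arm holds its last target. There are 200 camera calls.

TASK

Lift the loose blue dust cap off the governor housing and set it down, open rim downward, in the grey tray; do not drop it in. Then pick up the offset control lever at its balance point (the yellow band) and finish still holding it there: level and still, its big bored hub centred about 3 cm above the tip of the housing's shaft, its arm pointing out over the orange tab, not touching the housing. Leave the jar, the tape roll and the screwdriver where they are.

Things in the scene. Friction and masses are not known exactly. Their poses are not given: they have to be found in the camera images.
- housing: Aluminium governor housing fixed to the bench, origin under its centre. Foot 104 mm square; top flange 90 mm square, upper face at 50 mm; 4 mm high bolt heads near its corners (36 mm from the axis in x and y). On the flange: spigot (dia 40, 6 high) and shaft. +x points from the shaft out along the orange tab (16 wide, 43 to 73 mm out, top at 50 mm). Brass boss out to 56 mm on +y, top at 33 mm.
- shaft_tip (a point): Top centre of the vertical steel control shaft (diameter 14 mm), 76 mm above the bench, 26 mm above the flange; axes as the housing's. Hidden under the cap at the start.
- cap: Loose blue plastic dust cap standing on the flange over shaft and spigot: upside-down cup, outer diameter 52, height 40, wall 3 mm, about 45 g (varies). Origin at the centre of its open lower rim, z up to the closed top. Held only by its weight, 3 mm play round the spigot; grip it across its diameter from above, lift over 30 mm to clear the shaft.
- tray: Grey open plastic tray fixed to the bench, 170 x 170 mm outside, walls 4 mm thick and 22 mm high, floor 4 mm thick. Origin under its centre. It may be on the left or the right of the housing.
- lever: Loose offset lever on the bench, about 0.5 kg (varies). x runs along the arm from the heavy steel hub (outer dia 44, bore 18) to the small dark eye (dia 20); both are 36 mm high, stand on the bench, axes 160 mm apart. The grey arm is a bar 14 wide, 16 high, 10 to 26 mm above the underside. Origin at underside level below the balance point, 45 mm from the hub axis. Left or right of the housing.
- balance (a point): Balance point (centre of mass) of the lever, in the middle of the arm under a yellow band 16 mm long, 18 mm above the underside and 45 mm from the hub axis; axes as the lever's. Close the fingers here across the arm's width, the gripper's middle within 15 mm along the arm.
- bore (a point): Centre of the hub's bore at the underside of the lever, 45 mm from the balance point along the lever's -x; axes as the lever's.
- eye (a point): Centre of the small eye at the far end of the arm, 18 mm above the underside, 115 mm from the balance point along +x.
- jar: Bystander: closed black jar with blue screw cap, diameter 68, height 50 mm, origin under its centre. Leave alone.
- tape: Bystander: yellow roll of tape lying flat, diameter 90, height 24 mm, origin under its centre. Leave alone.
- screwdriver: Bystander: screwdriver 180 mm long lying beyond the housing between jar and tape roll, pointing away from the robot. Leave alone.
Things that resemble listed ones, but are neither listed nor needed, are in the scene too. What is shaped like the cap but brown or pink is not meant.

How it is judged:
By the outcome, as a careful person would: the job done as asked, in the order asked, and still so for the second after the job is handed in, while the arm keeps its last pose, push and grip.
It also fails if it takes over 58 s, if anything falls off the work surface, if the arm or the gripper's body presses on something with over 40 N, if the wrist force passes 120 N, or if a joint passes its speed limit or range.

## Working session

There is one attempt and no reset: what is moved stays moved. The work goes in short steps, Python scripts to look and compute and a tool call to move; the robot and the scene stay as the last step left them, time stands still between calls to the robot, and variables do not carry over. Pictures are saved under pics/ and viewed, at most 10 in all, crops included, and the job is handed in when it is done.

Besides the shell and the picture viewer there is one more tool, called after "Emit:" as a command line: name --pt "numbers of a row" for each row, then --argument value for the rest. drive_tool: Moves the arm, as the interface text tells. Its arguments: {"type":"object","properties":{"rows":{"type":"array"},"force":{"type":"number"}},"required":["rows"]}

```bash
mkdir -p pics; ls; cat > h.py <<'E'
import numpy as np, cv2
from workcell import status, read_camera, workorder, masks_of
from scipy.spatial.transform import Rotation as R
def cam(n):
    s=status.read_state(); p=read_camera(n)
    if n=='wrist':
        T=np.eye(4); T[:3,:3]=R.from_rotvec(s['tcp_rot']).as_matrix(); T[:3,3]=s['tool_pos']
        p['W']=T@np.array(p['mount'])
    else: p['W']=np.array(p['world_from_camera'])
    p['K']=np.array(p['intrinsics']); return p
def w(p,uv,z):
    uv=np.atleast_2d(np.array(uv,float)); d=p.get('distortion')
    n=cv2.undistortPoints(uv[:,None],p['K'],np.array(d) if d is not None else None)[:,0]
    r=np.c_[n[:,0],-n[:,1],-np.ones(len(n))]@p['W'][:3,:3].T; o=p['W'][:3,3]
    return o+r*((z-o[2])/r[:,2])[:,None]
def px(p,X):
    c=(np.atleast_2d(X)-p['W'][:3,3])@p['W'][:3,:3]; c=np.c_[c[:,0],-c[:,1],-c[:,2]]
    d=p.get('distortion')
    return cv2.projectPoints(c,np.zeros(3),np.zeros(3),p['K'],np.array(d) if d is not None else None)[0][:,0]
def save(p,n,box=None,s=1):
    im=p['color'][...,::-1]
    if box: l,t,r,b=box; im=cv2.resize(im[t:b,l:r],None,fx=s,fy=s,interpolation=cv2.INTER_CUBIC)
    cv2.imwrite('pics/'+n+'.png',im)
E
python3 - <<'E'
from h import *
s=status.read_state(); print(s)
for n in ['top','side']:
    p=cam(n); print(p.keys(),p['K'],p['W'].round(3)); save(p,n+'0')
    for o in ['housing','cap','tray','lever','balance','bore','eye','jar','tape','screwdriver']:
        for m in masks_of(p,o)[:3]:
            ys,xs=np.nonzero(m['mask']); print(n,o,round(m['score'],2),np.round(m['bbox']),xs.mean().round(1),ys.mean().round(1),len(xs))
E
```

```text
pics
{'time': 0.0, 'q': array([ 1.14608272e+00,  2.64748545e-01,  1.60539261e+00, -2.10604131e-06,
        1.27375906e+00, -3.69079972e-02]), 'joint_vel': array([-0.00219571, -0.00026578,  0.00027213,  0.00079218, -0.0018632 ,
        0.00072594]), 'joint_torque': array([-7.88323928e-05, -5.15093887e+01, -3.67320657e+01,  1.33083804e-04,
        1.27577037e-02,  2.09690484e-05]), 'tool_pos': array([0.25495016, 0.62417842, 0.22995513]), 'tcp_rot': array([-0.60525087, -3.08220036,  0.00352872]), 'wrist_force': array([ 0.38122777, -0.54924203,  0.17351482]), 'torque': array([-0.01462677,  0.03587684,  0.03004455]), 'grip_force': 0.0, 'width': 0.9975984938221527}
dict_keys(['color', 'intrinsics', 'world_from_camera', 'shot', 'W', 'K']) [[438.60530833   0.         318.18910686]
 [  0.         438.60530833 241.15669041]
 [  0.           0.           1.        ]] [[-0.046  0.975 -0.217  0.458]
 [-0.999 -0.045  0.008  0.014]
 [-0.001  0.217  0.976  0.815]
 [ 0.     0.     0.     1.   ]]
top housing 0.67 [298. 248. 370. 324.] 333.0 284.0 2519
top housing 0.61 [404. 239. 516. 339.] 458.7 288.6
[... 1085 characters left out ...]
sing 0.56 [264. 228. 339. 292.] 299.6 267.9 2547
side cap 0.91 [207. 216. 241. 251.] 223.0 231.6 817
side cap 0.87 [250. 186. 280. 218.] 264.4 201.4 688
side cap 0.82 [282. 228. 313. 263.] 295.6 244.1 954
side tray 0.84 [281. 305. 434. 457.] 354.9 378.8 12554
side lever 0.73 [197. 160. 288. 189.] 238.2 173.5 1142
side balance 0.73 [199. 160. 290. 190.] 238.5 173.5 1214
side balance 0.36 [280. 228. 312. 263.] 295.6 244.2 967
side bore 0.75 [198. 162. 288. 190.] 237.9 173.7 1145
side eye 0.97 [197. 160. 291. 193.] 237.6 173.7 1183
side jar 0.96 [332. 146. 367. 184.] 350.5 164.5 936
side tape 0.76 [408. 217. 457. 264.] 433.7 239.8 1336
side screwdriver 0.61 [362. 186. 431. 226.] 387.1 206.9 701
```

View pics/top0.png

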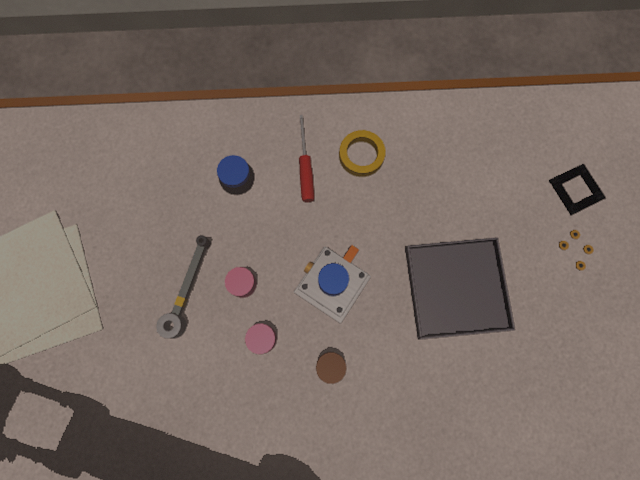

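View pics/side0.png

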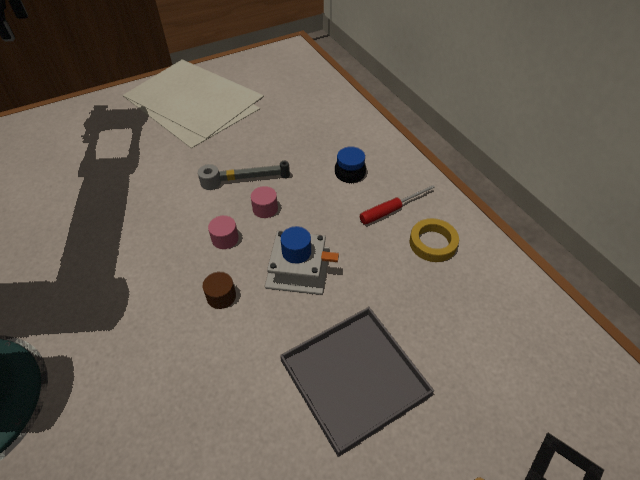

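Top view: the blue cap sits on the housing at (333,279). Possible mix-ups are the blue jar lid (234,171), pink cups (239,282) and (260,338), and the brown cup (331,367). The tray is at (459,288). The lever has its hub at (170,325), yellow band at (180,301) and eye at (203,240). The tab is at (352,254) and the boss at (309,268). The side view agrees, with the cap at (296,244).

```bash
cat > m.py <<'E'
from h import *
def blob(p,f,box):
    l,t,r,b=box; hsv=cv2.cvtColor(p['color'],cv2.COLOR_RGB2HSV); m=np.zeros((480,640),bool); m[t:b,l:r]=f(hsv)[t:b,l:r]; return m
def ell(m):
    c=max(cv2.findContours(m.astype('uint8'),0,1)[0],key=cv2.contourArea); return cv2.fitEllipse(c)
E
python3 - <<'E'
from m import *
blue=lambda h:(abs(h[...,0].astype(int)-112)<12)&(h[...,1]>150)&(h[...,2]>30)
org=lambda h:(abs(h[...,0].astype(int)-10)<7)&(h[...,1]>170)&(h[...,2]>110)
yel=lambda h:(abs(h[...,0].astype(int)-23)<6)&(h[...,1]>130)
p=cam('top'); s=cam('side')
print(p['color'][279,333],p['color'][254,352],p['color'][301,180],s['color'][236,296])
def cen(m): y,x=np.nonzero(m); return np.array([x.mean(),y.mean()]),len(x)
for q,bb,ob,yb in [(p,(310,255,360,305),(340,240,365,268),(170,290,192,312)),(s,(275,220,320,270),(318,245,345,268),(222,165,240,182))]:
    m=blob(q,blue,bb); c,n=cen(m); e=ell(m); print('cap',c,n,e,w(q,e[0],.09)[0])
    # diameter check
    c,n=cen(blob(q,org,ob)); print('tab',c,n,w(q,c,.05)[0])
    c,n=cen(blob(q,yel,yb)); print('band',c,n,w(q,c,.026)[0])
    m=masks_of(q,'tray'); m=[k for k in m if k['mask'].sum()>5000][0]['mask']
    cn=max(cv2.findContours(m.astype('uint8'),0,1)[0],key=cv2.contourArea)
    rc=cv2.minAreaRect(cn); print('tray',w(q,cv2.boxPoints(rc),.022).round(3)[:,:2], cen(m), w(q,cen(m)[0],.015)[0])
    print('lever',w(q,[(170,325),(203,241)] if q is p else [(209,172),(285,164)],.036))
save(p,'c1',(280,225,390,335),5)
E
```

```text
[ 54  73 123] [147  81  41] [147 117  47] [ 26  61 114]
cap [335.66666667 269.05555556] 18 ((336.0008239746094, 264.00006103515625), (0.0007427778909914196, 0.0017921477556228638), 0.0) [ 0.57788459 -0.02022931  0.09      ]
tab [350.47933884 253.27272727] 121 [ 0.6025975  -0.04883436  0.05      ]
band [179.5 301. ] 72 [0.53445924 0.25994745 0.026     ]
tray [[ 0.616 -0.151]
 [ 0.63  -0.337]
 [ 0.457 -0.333]
 [ 0.445 -0.156]] (array([458.56209005, 288.47759867]), 8995) [ 0.53496866 -0.24446568  0.015     ]
lever [[0.49251594 0.27244551 0.036     ]
 [0.64027162 0.21658444 0.036     ]]
cap [295.59534368 244.68625277] 902 ((295.5744934082031, 244.6571807861328), (30.066171646118164, 36.34748458862305), 173.9442138671875) [ 0.54776346 -0.02795335  0.09      ]
tab [329.23423423 255.48648649] 111 [ 0.60140995 -0.04835702  0.05      ]
band [230.025  174.6375] 80 [0.53179275 0.25243487 0.026     ]
tray [[ 0.445 -0.163]
 [ 0.643 -0.146]
 [ 0.625 -0.337]
 [ 0.454 -0.338]] (array([355.10497981, 378.920038  ]), 12631) [ 0.53424044 -0.25044615  0.015     ]
lever [[0.49371238 0.27011351 0.036     ]
 [0.64290988 0.21656159 0.036     ]]
```

View pics/c1.png

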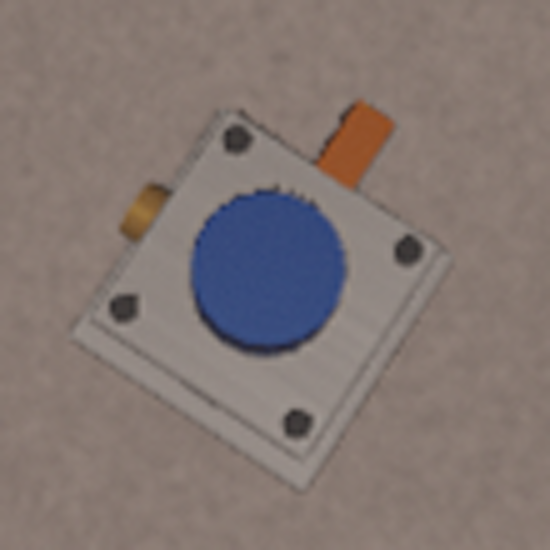

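The crop shows a blue cap, centred near px (333.8,278.5), on the flange. The four bolts are at (327.4,252.8), (361.6,275), (339.4,309.6) and (304.8,286.6).

```bash
python3 - <<'E'
from m import *
p=cam('top');s=status.read_state()
b=w(p,[(327.4,252.8),(361.6,275),(339.4,309.6),(304.8,286.6)],.054)[:,:2]
c=b.mean(0); print('axis',c, 'r',np.linalg.norm(b-c,axis=1), 'yaw bolts',np.degrees(np.arctan2(*(b-c)[:,::-1].T)))
print('cap',w(p,(333.6,278.8),.09)[0])
t=w(p,(350.5,253.3),.05)[0,:2]; print('tab yaw',np.degrees(np.arctan2(*(t-c)[::-1])),np.linalg.norm(t-c))
print(R.from_rotvec(s['tcp_rot']).as_matrix().round(3))
h,e=w(p,[(170,325),(203,241)],.036)[:,:2]; print('lever',np.linalg.norm(h-e),np.degrees(np.arctan2(*(e-h)[::-1])),h+(e-h)*45/160)
E
```

```text
axis [ 0.55451626 -0.01561696] r [0.05064199 0.05052041 0.05068063 0.05057667] yaw bolts [   8.81912575  -81.03300519 -171.1171795    98.92309055]
cap [ 0.55321872 -0.01489193  0.09      ]
tab yaw -34.69450277815583 0.05841699276474987
[[-0.926  0.378  0.   ]
 [ 0.378  0.926  0.   ]
 [ 0.     0.    -1.   ]]
lever 0.15796265442383436 -20.7097912870856 [0.53407223 0.25673459]
```

Emit:
drive_tool --pt "0 0 6.9 0 0 0 1" --pt "0 0 6.9 0 0 0 1" --pt "0 0 0 -0.031 -0.017 0.004 1" --pt "0 0 0 -0.031 -0.017 0.004 1" --pt "0 0 0 -0.031 -0.017 0.004 1" --pt "0 0 0 -0.031 -0.017 0.004 1" --pt "0 0 0 -0.031 -0.017 0.004 1" --pt "0 0 0 -0.031 -0.017 0.004 1" --force 30

```text
time: 2.02
tool_pos: [0.3461, 0.4315, 0.2072]
tcp_rot: [0.97, 2.988, 0.001]
wrist_force: [0.2, 0.2, -0.3]
width: 1.005
grip_force: 0.0
```

Emit:
drive_tool --pt "0 0 0 -0.031 -0.017 0.004 1" --pt "0 0 0 -0.031 -0.017 0.004 1" --pt "0 0 0 -0.031 -0.017 0.004 1" --pt "0 0 0 -0.031 -0.017 0.004 1" --pt "0 0 0 -0.031 -0.017 0.004 1" --pt "0 0 0 -0.031 -0.017 0.004 1" --pt "0 0 0 -0.031 -0.017 0.004 1" --pt "0 0 0 -0.031 -0.017 0.004 1"

```text
time: 2.68
tool_pos: [0.4669, 0.1756, 0.1755]
tcp_rot: [0.971, 2.987, 0.001]
wrist_force: [0.4, 0.4, -0.2]
width: 1.003
grip_force: 0.0
```

Emit:
drive_tool --pt "0 0 0 -0.031 -0.017 0.004 1" --pt "0 0 0 -0.031 -0.017 0.004 1" --pt "0 0 0 -0.031 -0.017 0.004 1" --pt "0 0 0 -0.031 -0.017 0.004 1" --pt "0 0 0 -0.03 -0.017 0.004 1" --pt "0 0 0 -0.03 -0.017 0.004 1" --pt "0 0 0 0 0 0 1" --pt "0 0 0 0 0 0 1"

```text
time: 3.35
tool_pos: [0.5555, -0.0151, 0.151]
tcp_rot: [-0.976, -2.985, -0.0]
wrist_force: [-0.8, -0.7, 0.2]
width: 1.004
grip_force: 0.0
```

```bash
python3 - <<'E'
from m import *
p=cam('wrist'); save(p,'w1')
s=status.read_state();print(s['tool_pos'],s['tcp_rot'])
for m in masks_of(p,'cap')[:3]: e=ell(m['mask']); print(m['score'],m['bbox'],e,w(p,e[0],.09))
print(px(p,[[.5545,-.0156,.09],[.5532,-.0149,.09]]))
E
```

```text
[ 0.55501864 -0.01393023  0.15110684] [-9.73953844e-01 -2.98587623e+00 -4.62039168e-04]
0.91 [361.3, 0.0, 449.9, 54.3] ((399.48138427734375, 22.790693283081055), (57.039466857910156, 94.78025817871094), 81.62581634521484) [[0.47945872 0.08762098 0.09      ]]
0.63 [477.0, 58.3, 581.8, 146.7] ((530.2443237304688, 102.9304428100586), (81.76283264160156, 111.07811737060547), 67.8425064086914) [[0.54928493 0.12127712 0.09      ]]
0.59 [600.2, 277.8, 637.0, 356.5] ((623.2575073242188, 316.1160888671875), (40.2220344543457, 83.4711685180664), 179.9062957763672) [[0.68680126 0.1093698  0.09      ]]
[[319.03922992 262.67475802]
 [318.67858176 260.20685638]]
```

View pics/w1.png

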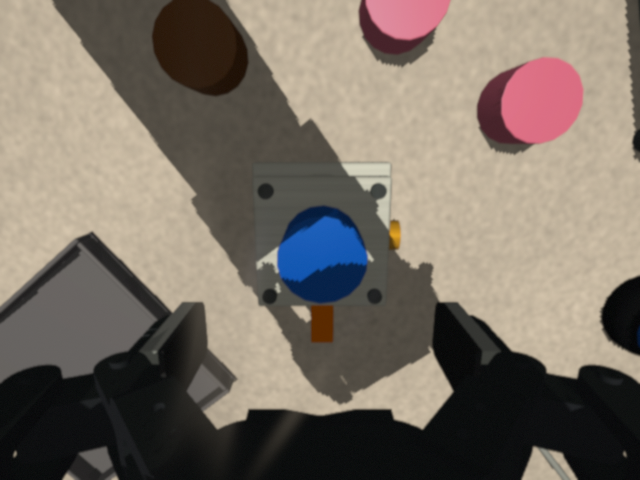

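The cap's top disc is at about (322,258) in the wrist image and was predicted at (319,261). The fingers straddle it symmetrically and clear the bolts, so I'll descend and grip.

Emit:
drive_tool --pt "0 0 0 0 0 0.025 1" --pt "0 0 0 0 0 0.025 1" --pt "0 0 0 0 0 0.024 1" --pt "0 0 0 0 0 0.012 1" --pt "0 0 0 0 0 0.012 1" --pt "0 0 0 0 0 0 1" --pt "0 0 0 0 0 0 0.3" --pt "0 0 0 0 0 0 0.3" --force 30

```text
time: 4.12
tool_pos: [0.5563, -0.0133, 0.0546]
tcp_rot: [0.97, 2.986, 0.001]
wrist_force: [-1.0, -0.5, 0.7]
width: 0.751
grip_force: 0.0
```

Emit:
drive_tool --pt "0 0 0 0 0 0 0.3" --pt "0 0 0 0 0 0 0.3" --pt "0 0 0 0 0 0 0.3" --pt "0 0 0 0 0 0 0.3" --pt "0 0 0 0 0 0 0.3" --pt "0 0 0 0 0 0 0.3"

```text
time: 4.62
tool_pos: [0.5568, -0.0135, 0.0552]
tcp_rot: [0.971, 2.984, 0.002]
wrist_force: [-0.1, 1.1, 7.0]
width: 0.608
grip_force: 31.8
```

Emit:
drive_tool --pt "0 0 0 0 0 -0.008 0.3" --pt "0 0 0 0 0 -0.016 0.3" --pt "0 0 0 0 0 -0.018 0.3" --pt "0 0 0 0 0 -0.018 0.3" --pt "0 0 0 0 0 0 0.3"

```text
time: 5.03
tool_pos: [0.5581, -0.0139, 0.1177]
tcp_rot: [0.969, 2.981, 0.003]
wrist_force: [1.1, 0.5, -0.0]
width: 0.606
grip_force: 31.5
```

```bash
python3 - <<'E'
from m import *
p=cam('side'); save(p,'s1',(200,120,460,460),2)
p=cam('wrist'); save(p,'w2')
im=np.hstack([cv2.resize(cv2.imread('pics/s1.png'),None,fx=.7,fy=.7),cv2.resize(cv2.imread('pics/w2.png')[:, :],(430,476),)]); cv2.imwrite('pics/b1.png',im); print(im.shape)
s=status.read_state();print(s['tool_pos'],s['wrist_force'],s['width'])
E
```

```text
(476, 794, 3)
[ 0.55584062 -0.01372623  0.11423529] [-0.3400071  -0.15506542 -0.77860948] 0.6087821178609442
```

View pics/b1.png

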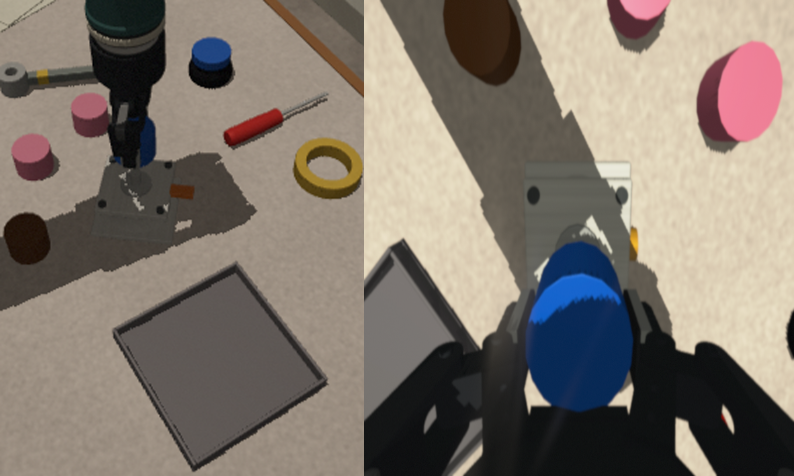

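The cap is held upright between the pads (wrist half, about (578,330)), and the housing shaft is exposed. Next it goes to the tray.

Emit:
drive_tool --pt "0 0 0 -0.008 -0.012 0 0.3" --pt "0 0 0 -0.016 -0.028 0 0.3" --pt "0 0 0 -0.019 -0.032 0 0.3" --pt "0 0 0 -0.019 -0.032 0 0.3" --pt "0 0 0 -0.019 -0.032 0 0.3" --pt "0 0 0 -0.019 -0.032 0 0.3" --pt "0 0 0 -0.012 -0.02 0.01 0.3" --pt "0 0 0 -0.007 -0.012 0.02 0.3"

```text
time: 5.8
tool_pos: [0.5347, -0.2492, 0.0843]
tcp_rot: [0.974, 2.983, -0.002]
wrist_force: [0.4, 0.2, -0.2]
width: 0.61
grip_force: 31.6
```

Emit:
drive_tool --pt "0 0 0 0 0 0.02 0.3" --pt "0 0 0 0 0 0.02 0.3" --pt "0 0 0 0 0 0.012 0.3" --pt "0 0 0 0 0 0.01 0.3" --pt "0 0 0 0 0 0 0.3" --pt "0 0 0 0 0 0 0.3"

```text
time: 6.3
tool_pos: [0.5333, -0.2447, 0.0205]
tcp_rot: [-0.97, -2.986, -0.0]
wrist_force: [-0.0, 0.1, -0.5]
width: 0.606
grip_force: 31.6
```

Emit:
drive_tool --pt "0 0 0 0 0 0.004 0.3" --pt "0 0 0 0 0 0.003 0.3" --pt "0 0 0 0 0 0.0015 0.3" --pt "0 0 0 0 0 0.001 0.3" --pt "0 0 0 0 0 0 0.3"

```text
time: 6.72
tool_pos: [0.5339, -0.2453, 0.012]
tcp_rot: [0.971, 2.987, -0.0]
wrist_force: [-1.0, 0.7, -0.9]
width: 0.605
grip_force: 31.6
```

Emit:
drive_tool --pt "0 0 0 0 0 0.001 0.3" --pt "0 0 0 0 0 0.001 0.3" --pt "0 0 0 0 0 0 0.3"

```text
time: 6.97
tool_pos: [0.5337, -0.2453, 0.0097]
tcp_rot: [-0.971, -2.988, -0.0]
wrist_force: [0.5, 0.4, -0.2]
width: 0.611
grip_force: 31.6
```

Emit:
drive_tool --pt "0 0 0 0 0 0.0005 0.3" --pt "0 0 0 0 0 0.0005 0.3" --pt "0 0 0 0 0 0 0.3"

```text
time: 7.22
tool_pos: [0.5338, -0.2453, 0.0093]
tcp_rot: [-0.971, -2.988, -0.0]
wrist_force: [-2.3, 1.2, 4.1]
width: 0.609
grip_force: 31.8
```

Contact with the floor, about 4 N. Releasing.

Emit:
drive_tool --pt "0 0 0 0 0 0 0.62" --pt "0 0 0 0 0 0 0.68" --pt "0 0 0 0 0 0 0.8" --pt "0 0 0 0 0 0 1" --pt "0 0 0 0 0 0 1" --pt "0 0 0 0 0 0 1"

```text
time: 7.72
tool_pos: [0.5338, -0.2453, 0.0087]
tcp_rot: [-0.971, -2.988, 0.0]
wrist_force: [0.1, -0.3, -0.3]
width: 1.003
grip_force: 0.0
```

Emit:
drive_tool --pt "0 0 0 0 0 -0.01 1" --pt "0 0 0 0 0 -0.02 1" --pt "0 0 0 0 0 -0.03 1" --pt "0 0 0 0 0 -0.035 1" --pt "0 0 0 0 0 -0.035 1" --pt "0 0 0 0 0 -0.03 1" --pt "0 0 0 0 0 0 1"

```text
time: 8.3
tool_pos: [0.5384, -0.2476, 0.1781]
tcp_rot: [0.967, 2.974, -0.004]
wrist_force: [1.8, 0.3, 1.2]
width: 1.003
grip_force: 0.0
```

```bash
python3 - <<'E'
from m import *
s=status.read_state();print(s['tool_pos'],s['tcp_rot'])
a=cam('wrist'); p=cam('top')
# lever
for m in masks_of(p,'lever')[:2]: print(m['score'],m['bbox'])
im=np.hstack([cv2.resize(a['color'],(440,330)),cv2.resize(p['color'][215:355,140:290],(353,330),interpolation=cv2.INTER_CUBIC)])[...,::-1]
cv2.imwrite('pics/b2.png',im)
for m in masks_of(a,'cap')[:3]: print(m['score'],m['bbox'],w(a,ell(m['mask'])[0],.044))
E
```

```text
[ 0.53842608 -0.24759607  0.17808338] [ 0.96683318  2.97425758 -0.00352894]
0.7 [158.5, 236.5, 210.7, 341.5]
0.26 [296.7, 247.6, 372.1, 322.6]
0.97 [286.0, 181.5, 351.6, 257.1] [[ 0.53043567 -0.24380732  0.044     ]]
0.52 [503.2, 1.2, 638.9, 161.5] [[ 0.55037151 -0.0435722   0.044     ]]
```

View pics/b2.png

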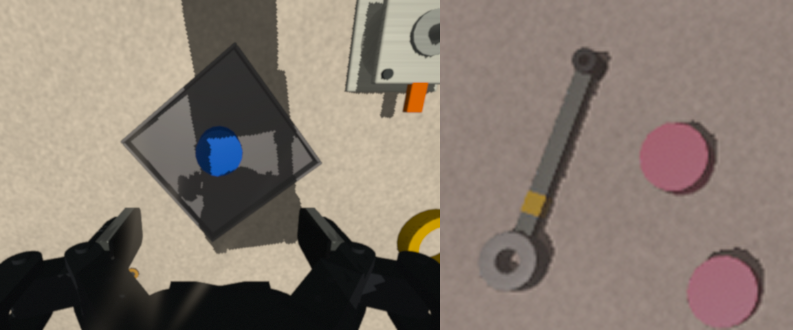

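The cap stands upright in the tray. Its closed top is up at (219,150) in the left half. The lever lies as before, with its hub at left. Moving over the lever.

Emit:
drive_tool --pt "0 0 0 0.012 0.016 0 1" --pt "0 0 0 0.021 0.029 0 1" --pt "0 0 0 0.023 0.032 0 1" --pt "0 0 0 0.023 0.032 0 1" --pt "0 0 0 0.023 0.032 0 1" --pt "0 0 0 0.023 0.032 0 1" --pt "0 0 0 0.023 0.032 0 1" --pt "0 0 0 0.023 0.032 0 1"

```text
time: 9.17
tool_pos: [0.5328, 0.0487, 0.1664]
tcp_rot: [-0.97, -2.984, 0.002]
wrist_force: [0.3, -0.8, 1.0]
width: 1.001
grip_force: 0.0
```

Emit:
drive_tool --pt "0 0 0 0.023 0.032 0 1" --pt "0 0 0 0.023 0.032 0 1" --pt "0 0 0 0.023 0.032 0 1" --pt "0 0 0 0.023 0.032 0 1" --pt "0 0 0 0.021 0.028 0 1" --pt "0 0 0 0.012 0.013 0.01 1" --pt "0 0 -5.2 0 0 0.01 1" --pt "0 0 -5.2 0 0 0.01 1"

```text
time: 9.83
tool_pos: [0.5313, 0.2583, 0.136]
tcp_rot: [-0.685, -3.063, 0.004]
wrist_force: [0.5, -1.6, -0.1]
width: 1.0
grip_force: 0.0
```

Emit:
drive_tool --pt "0 0 -5.1 0 0 0.01 1" --pt "0 0 0 0 0 0 1" --pt "0 0 0 0 0 0 1" --pt "0 0 0 0 0 0 1"

```text
time: 10.17
tool_pos: [0.5326, 0.2568, 0.128]
tcp_rot: [-0.563, -3.089, 0.002]
wrist_force: [-0.4, 0.2, -0.1]
width: 1.004
grip_force: 0.0
```

```bash
python3 - <<'E'
from m import *
s=status.read_state();print(s['tool_pos'],s['tcp_rot'])
a=cam('wrist'); save(a,'w3')
print(px(a,[[.534,.257,.026],[.493,.272,.036],[.640,.2166,.036]]))
for n in ['lever','balance','eye','bore']:
  for m in masks_of(a,n)[:1]: print(n,m['score'],m['bbox'])
E
```

```text
[0.53260867 0.25680471 0.12796237] [-5.62926411e-01 -3.08918818e+00  1.61535040e-03]
[[321.78509336 247.16772931]
 [321.25830747 183.14355505]
 [321.03438366 401.98911955]]
lever 0.76 [290.5, 145.1, 364.3, 412.8]
balance 0.98 [292.0, 143.3, 363.3, 415.3]
eye 0.74 [292.4, 143.6, 362.1, 417.3]
bore 0.81 [293.2, 146.4, 363.2, 413.5]
```

View pics/w3.png

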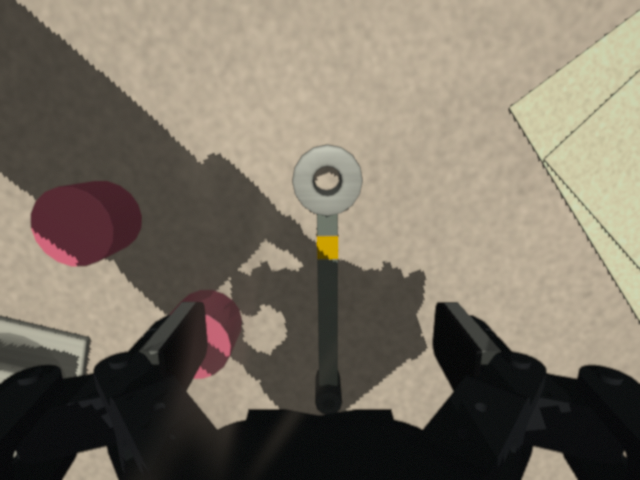

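```bash
python3 - <<'E'
from m import *
a=cam('wrist'); M=R.from_rotvec(status.read_state()['tcp_rot']).as_matrix(); t=status.read_state()['tool_pos']
h=w(a,(327.5,179.5),.036)[0];e=w(a,(329,383),.036)[0];b=w(a,(328,247.5),.026)[0]
c=h+(e-h)*45/160
print(h,e,b,c,np.linalg.norm((e-h)[:2]),np.degrees(np.arctan2(*(e-h)[1::-1])),np.degrees(np.arctan2(M[1,1],M[0,1])))
for v in (b,c): print(M.T@(v-t))
for z in (.5,): print(w(a,(205,330),.04),w(a,(86,250),.04))
E
```

```text
[0.49364088 0.27676263 0.036     ] [0.62974888 0.22766567 0.036     ] [0.53739055 0.26119001 0.026     ] [0.53192126 0.26295411 0.036     ] 0.14469243020104414 -19.83541993262678 69.43947211204741
[-0.00211467  0.00500996  0.10346043]
[0.00361793 0.00474873 0.09345572]
[[0.55880537 0.16403822 0.04      ]] [[0.48082716 0.11671879 0.04      ]]
```

The view shows the lever along the image's vertical, with the hub at (327,180) and band at (328,247). That is about 4 mm to the +y tool side. Descending to the band.

Emit:
drive_tool --pt "0 0 0 -0.002 0.004 0.02 1" --pt "0 0 0 0 0 0.03 1" --pt "0 0 0 0 0 0.03 1" --pt "0 0 0 0 0 0.02 1" --pt "0 0 0 0 0 0.01 1" --pt "0 0 0 0 0 0 1" --pt "0 0 0 0 0 0 1" --force 40

```text
time: 11.05
tool_pos: [0.5366, 0.2602, 0.019]
tcp_rot: [-0.56, -3.091, 0.0]
wrist_force: [-0.3, -0.3, 0.0]
width: 1.001
grip_force: 0.0
```

```bash
python3 - <<'E'
from m import *
s=status.read_state();print(s['tool_pos'],s['tcp_rot'],s['wrist_force'])
a=cam('wrist'); save(a,'w4'); M=R.from_rotvec(s['tcp_rot']).as_matrix()
yel=lambda h:(abs(h[...,0].astype(int)-23)<6)&(h[...,1]>130)
m=blob(a,yel,(200,100,440,400)); y,x=np.nonzero(m); print(len(x),x.min(),x.max(),y.min(),y.max(),x.mean(),y.mean())
print(M.T@(w(a,(x.mean(),y.mean()),.026)[0]-s['tool_pos']))
E
```

```text
[0.53658105 0.26023522 0.01899765] [-5.59873408e-01 -3.09111119e+00  1.77711648e-04] [-0.29396588 -0.31462122  0.03642409]
1462 302 339 295 333 320.69835841313267 313.8488372093023
[ 0.00122538 -0.00016543 -0.00700213]
```

View pics/w4.png

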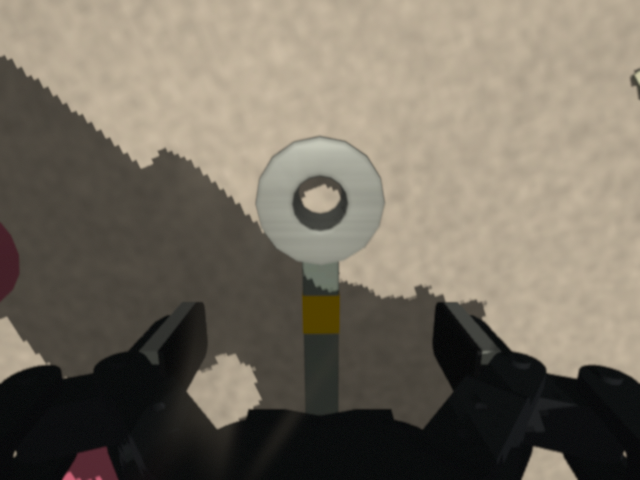

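The band at (321,314) lies within 1 mm of the tool axis. Lowering the last 15 mm and closing.

Emit:
drive_tool --pt "0 0 0 0.001 0 0.006 1" --pt "0 0 0 0 0 0.005 1" --pt "0 0 0 0 0 0.004 1" --pt "0 0 0 0 0 0 0.5" --pt "0 0 0 0 0 0 0.2" --pt "0 0 0 0 0 0 0.1" --pt "0 0 0 0 0 0 0" --pt "0 0 0 0 0 0 0" --force 70

```text
time: 11.77
tool_pos: [0.5356, 0.2606, 0.004]
tcp_rot: [0.559, 3.091, 0.0]
wrist_force: [0.4, -0.6, 0.6]
width: 0.299
grip_force: 0.0
```

Emit:
drive_tool --pt "0 0 0 0 0 0 0" --pt "0 0 0 0 0 0 0" --pt "0 0 0 0 0 0 0" --pt "0 0 0 0 0 0 0" --pt "0 0 0 0 0 0 0"

```text
time: 12.18
tool_pos: [0.5359, 0.2608, 0.0042]
tcp_rot: [0.56, 3.091, 0.001]
wrist_force: [0.2, -0.2, 3.1]
width: 0.148
grip_force: 70.4
```

Emit:
drive_tool --pt "0 0 0 0 0 -0.005 0" --pt "0 0 0 0 0 -0.012 0" --pt "0 0 0 0 0 -0.022 0" --pt "0 0 0 0 0 -0.03 0" --pt "0 0 0 0 0 -0.03 0" --pt "0 0 0 0 0 -0.024 0" --pt "0 0 0 0 0 -0.013 0" --pt "0 0 0 0 0 0 0"

```text
time: 12.85
tool_pos: [0.5376, 0.2614, 0.1438]
tcp_rot: [0.559, 3.086, 0.006]
wrist_force: [1.2, 0.7, -4.3]
width: 0.148
grip_force: 69.5
```

Emit:
drive_tool --pt "0 0 0 0 0 0 0" --pt "0 0 0 0 0 0 0"

```text
time: 13.02
tool_pos: [0.5338, 0.2598, 0.1375]
tcp_rot: [-0.559, -3.088, 0.004]
wrist_force: [0.7, 0.6, -5.7]
width: 0.147
grip_force: 69.4
```

```bash
python3 - <<'E'
from m import *
s=status.read_state();print(s['tool_pos'],s['tcp_rot'],s['wrist_force'],s['torque'],s['width'])
a=cam('wrist');p=cam('top'); b=cam('side')
im=np.hstack([cv2.resize(a['color'][:, 100:540],(350,382)),cv2.resize(b['color'][80:230,150:325],(445,382),interpolation=cv2.INTER_CUBIC)])[...,::-1]
cv2.imwrite('pics/b3.png',im)
# house fit from top in the clear
save(p,'t2')
E
```

```text
[0.53377317 0.2597625  0.13750958] [-0.5588816  -3.08810646  0.00363735] [ 0.67549694  0.61922557 -5.74314345] [ 0.00158952  0.04662191 -0.00202353] 0.1466460289550745
```

View pics/b3.png

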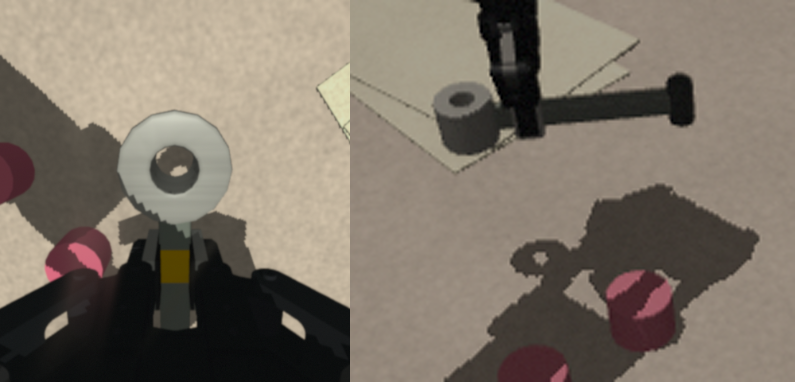

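The lever is held at the yellow band (wrist half (175,266)) and looks level. Refining the housing axis and the hub position numerically.

```bash
cat > g.py <<'E'
from m import *
def bolts(q,c=(.5545,-.0156),yaw=-36):
    y0=np.radians(yaw); Rm=np.array([[np.cos(y0),-np.sin(y0)],[np.sin(y0),np.cos(y0)]])
    L=np.array([[36,36],[36,-36],[-36,-36],[-36,36]])/1e3
    P=px(q,np.c_[L@Rm.T+c,[.054]*4]); g=cv2.cvtColor(q['color'],cv2.COLOR_RGB2GRAY).astype(float); out=[]
    for u,v in P:
        for _ in range(3):
            i,j=int(round(v)),int(round(u)); t=g[i-6:i+7,j-6:j+7]; wt=np.clip(np.median(t)-25-t,0,None)
            yy,xx=np.mgrid[i-6:i+7,j-6:j+7]
            if wt.sum()<50: u=np.nan;break
            u,v=(wt*xx).sum()/wt.sum(),(wt*yy).sum()/wt.sum()
        out.append((u,v))
    return L,np.array(out)
E
python3 - <<'E'
from g import *
for n in ['top','side']:
    q=cam(n); L,B=bolts(q); W=w(q,B,.053)[:,:2]; k=~np.isnan(W[:,0])
    c=W[k].mean(0); z=((W[k]-c)@[1,1j])/((L[k]-L[k].mean(0))@[1,1j]); print(n,B.round(1).tolist(),'axis',c.round(4),'scale,yaw',abs(z).round(3),np.degrees(np.angle(z)).round(2))
    # hub of lever: bright ring; report band centre vs tool
    s=status.read_state(); M=R.from_rotvec(s['tcp_rot']).as_matrix()
    print('tool px',px(q,[s['tool_pos']]), s['tool_pos'])
E
```

```text
top [[327.0, 252.2], [361.1, 274.6], [339.0, 309.2], [304.3, 286.0]] axis [ 0.5555 -0.0149] scale,yaw [1.    0.992 1.002 0.997] [-36.37 -36.15 -36.1  -36.25]
tool px [[157.03973642 295.16545457]] [0.53412055 0.25995098 0.1374865 ]
side [[320.2, 237.9], [314.2, 270.9], [273.4, 268.3], [280.3, 233.7]] axis [ 0.5544 -0.0172] scale,yaw [1.017 0.987 1.027 1.036] [-34.95 -36.34 -32.21 -36.77]
tool px [[221.26725365 128.91832364]] [0.53444017 0.2601146  0.13793229]
```

Emit:
drive_tool --pt "0 0 3.7 0 0 0 0" --pt "0 0 4 0 0 0 0" --pt "0 0 4 -0.005 -0.005 0 0" --pt "0 0 4 -0.012 -0.011 0 0" --pt "0 0 0 -0.022 -0.02 0 0" --pt "0 0 0 -0.026 -0.024 0 0" --pt "0 0 0 -0.026 -0.024 0 0" --pt "0 0 0 -0.026 -0.024 0 0"

```text
time: 13.93
tool_pos: [0.5679, 0.1035, 0.1391]
tcp_rot: [-0.975, -2.986, 0.001]
wrist_force: [0.1, -0.9, -6.2]
width: 0.148
grip_force: 69.4
```

Emit:
drive_tool --pt "0 0 0 -0.026 -0.024 0 0" --pt "0 0 0 -0.026 -0.024 0 0" --pt "0 0 0 -0.022 -0.021 0 0" --pt "0 0 0 -0.018 -0.018 0 0" --pt "0 0 0 -0.01 -0.01 0 0" --pt "0 0 0 -0.005 -0.005 0 0" --pt "0 0 0 0 0 0 0" --pt "0 0 0 0 0 0 0"

```text
time: 14.6
tool_pos: [0.5938, -0.04, 0.1393]
tcp_rot: [-0.977, -2.985, -0.001]
wrist_force: [0.4, -0.3, -6.0]
width: 0.145
grip_force: 69.4
```

```bash
cat > f.py <<'E'
from g import *
def rep(q,s):
    M=R.from_rotvec(s['tcp_rot']).as_matrix()
    return M
S=[status.read_state()]
a=cam('wrist'); S.append(status.read_state()); p=cam('top'); S.append(status.read_state()); b=cam('side'); S.append(status.read_state())
t=np.mean([s['tool_pos'] for s in S],0); print('t',t,[s['tool_pos'].round(4).tolist() for s in S])
M=R.from_rotvec(S[-1]['tcp_rot']).as_matrix(); print('heading y',np.degrees(np.arctan2(M[1,1],M[0,1])),'z',M[:,2].round(4),S[-1]['wrist_force'],S[-1]['torque'].round(3))
zt=t[2]-.0042+.036
for n,q in (('wrist',a),('top',p),('side',b)):
    g=cv2.cvtColor(q['color'],cv2.COLOR_RGB2GRAY)
    u,v=px(q,[np.r_[t[:2]-.045*(-M[:2,0]),zt]])[0]; r=abs(px(q,[np.r_[t[:2]-.045*(-M[:2,0]),zt]+.022*M[:,1]])[0]-[u,v]).max()
    print(n,'expected hub px',u.round(1),v.round(1),'r',r.round(1))
    R_=int(1.5*r); y0,x0=max(0,int(v)-R_),max(0,int(u)-R_)
    c=cv2.HoughCircles(cv2.resize(g[y0:y0+2*R_,x0:x0+2*R_],None,fx=4,fy=4,interpolation=cv2.INTER_CUBIC),cv2.HOUGH_GRADIENT,1,100,param1=100,param2=15,minRadius=int(3.4*r),maxRadius=int(4.6*r))
    if c is not None:
        k=c[0,0]/4; print('  circle',k[0]+x0,k[1]+y0,k[2],'world',w(q,(k[0]+x0,k[1]+y0),zt)[0].round(4))
im=np.hstack([cv2.resize(a['color'][:,100:540],(270,295)),cv2.resize(p['color'][220:345,265:395],(264,295),interpolation=2),cv2.resize(b['color'][180:310,245:355],(250,295),interpolation=2)])[...,::-1]
cv2.imwrite('pics/b4.png',im)
E
python3 f.py
```

```text
t [ 0.59384248 -0.03948883  0.1394563 ] [[0.5938, -0.04, 0.1393], [0.5938, -0.0395, 0.1394], [0.5938, -0.0393, 0.1395], [0.5939, -0.0392, 0.1396]]
heading y 53.871223622878986 z [-5.e-04  6.e-04 -1.e+00] [ 0.93254206 -1.03687308 -5.12800791] [ 0.001 -0.016 -0.007]
wrist expected hub px 322.7 213.4 r 73.8
  circle 319.625 210.875 71.875 world [ 0.5563 -0.0132  0.1713]
top expected hub px 333.9 268.7 r 12.4
  circle 334.625 268.625 13.0 world [ 0.5576 -0.014   0.1713]
side expected hub px 294.7 203.4 r 10.0
  circle 290.125 204.375 8.775 world [ 0.5503 -0.0115  0.1713]
```

Emit:
drive_tool --pt "0 0 0 0 -0.001 0.005 0" --pt "0 0 0 0 -0.001 0.009 0" --pt "0 0 0 0 -0.0005 0.008 0" --pt "0 0 0 0 0 0.005 0" --pt "0 0 0 0 0 0.0025 0" --pt "0 0 0 0 0 0 0" --pt "0 0 0 0 0 0 0" --pt "0 0 0 0 0 0 0"

```text
time: 15.42
tool_pos: [0.5931, -0.0428, 0.1106]
tcp_rot: [0.976, 2.985, 0.0]
wrist_force: [-0.0, -0.5, -5.8]
width: 0.146
grip_force: 69.4
```

```bash
python3 f.py
```

```text
t [ 0.59316492 -0.04285846  0.11076262] [[0.5931, -0.0428, 0.1106], [0.5932, -0.0429, 0.1108], [0.5932, -0.0429, 0.1108], [0.5932, -0.0428, 0.1109]]
heading y 53.775579853734456 z [ 1.e-03 -1.e-04 -1.e+00] [-0.64405406 -0.30874266 -6.18839423] [ 0.022  0.02  -0.045]
wrist expected hub px 321.7 215.0 r 73.8
  circle 314.625 207.875 74.325 world [ 0.5539 -0.0167  0.1426]
top expected hub px 335.5 271.9 r 11.9
side expected hub px 296.0 217.1 r 9.9
```

View pics/b4.png

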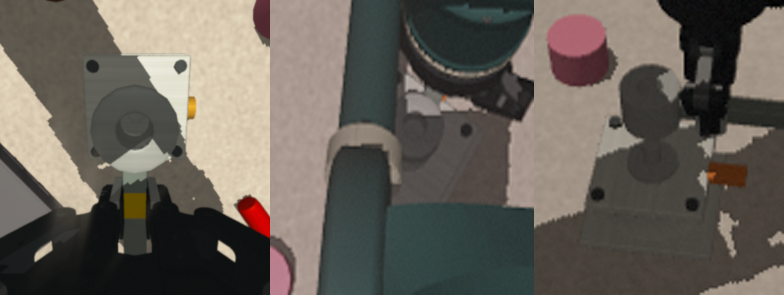

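```bash
python3 - <<'E'
from g import *
a=cam('wrist'); t=status.read_state()['tool_pos']; print(t)
L,B=bolts(a,(.5552,-.0157),-36.2); W=w(a,B,.054)[:,:2]; print(B.round(1).tolist(),W.round(4).tolist(),W.mean(0), np.linalg.norm(W-W.mean(0),axis=1))
g=cv2.GaussianBlur(cv2.cvtColor(a['color'],cv2.COLOR_RGB2GRAY),(3,3),0)
for rmin,rmax,z in ((66,82,.1426),(20,38,.1426),(15,26,.076)):
    c=cv2.HoughCircles(g[100:310,210:430],cv2.HOUGH_GRADIENT,1,40,param1=40,param2=12,minRadius=rmin,maxRadius=rmax)
    if c is not None:
        for k in c[0,:2]: print(rmin,k[:2]+[210,100],k[2],w(a,k[:2]+[210,100],z)[0].round(4))
b=cam('side'); print('side bore,tip px',px(b,[[.5552,-.0157,.1426],[.5552,-.0157,.076]]).round(1))
E
```

```text
[ 0.59309606 -0.04284381  0.11080152]
[[nan, 247.1], [nan, 247.2], [nan, 108.1], [nan, 108.1]] [[nan, nan], [nan, nan], [nan, nan], [nan, nan]] [nan nan] [nan nan nan nan]
66 [319.5 207.5] 72.6 [ 0.5548 -0.0155  0.1426]
20 [318.5 212.5] 31.3 [ 0.5558 -0.0166  0.1426]
20 [371.5 206.5] 30.8 [ 0.5636 -0.0029  0.1426]
15 [318.5 199.5] 22.0 [ 0.5602 -0.0201  0.076 ]
side bore,tip px [[294.9 217.3]
 [296.6 243.2]]
```

```bash
python3 - <<'E'
from g import *
a=cam('wrist'); g=cv2.cvtColor(a['color'],cv2.COLOR_RGB2GRAY).astype(float); out=[]
for u,v in ((250,107),(393,107),(254,247),(390,246)):
    for _ in range(5):
        i,j=int(round(v)),int(round(u)); t=g[i-14:i+15,j-14:j+15]; yy,xx=np.mgrid[i-14:i+15,j-14:j+15]
        wt=(t<np.percentile(t,2)+18)*1.; u,v=(wt*xx).sum()/wt.sum(),(wt*yy).sum()/wt.sum()
    out.append((u,v))
W=w(a,out,.054)[:,:2]; print(np.round(out,1).tolist(),W.round(4).tolist())
print('axis from far pair', W[:2].mean(0)+.036*np.array([np.cos(np.radians(-36.2)),np.sin(np.radians(-36.2))]), 'sep',np.linalg.norm(W[0]-W[1]))
v=W[0]-W[1]; print('yaw',np.degrees(np.arctan2(v[1],v[0])))
E
```

```text
[[250.5, 107.6], [393.5, 107.9], [254.0, 247.9], [388.4, 246.4]] [[0.5054, -0.0222], [0.5477, 0.0353], [0.5631, -0.0663], [0.6059, -0.0064]]
axis from far pair [ 0.55557323 -0.01468823] sep 0.07135835568460763
yaw -126.32177932426033
```

Wrist measurements put the hub within about 1.5 mm of the shaft axis. It is level, and the bore is about 30 mm above the shaft tip. Handing in.

```bash
python3 -c "
from h import *
print(status.read_state()['joint_vel'].round(4)); print(workorder.finish_job())"
```

```text
[ 0.0001 -0.0001  0.0025  0.0008 -0.001   0.    ]
the job is handed in; nothing more can be done
None
```

The job is handed in (no verdict came back): the blue cap stands rim-down in the tray, and the arm holds the lever at its yellow band, level and still. By my measurements its hub is within about 1.5 mm of the shaft axis and about 3 cm above the tip, with the arm pointing out over the orange tab.

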